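Open the button jar in its bench stand

ROBOT

A 6-joint arm with a two-finger parallel gripper is mounted at the origin on a cart in front of the work surface, level with it; the furniture and walls round the work are solid. World frame = base frame: x ahead of the robot, y to its left, z up, the work surface at z = 0. Lengths are in m, angles in degrees, forces in N, time in s.
With the tool pointing down it reaches from about 0.35 to 0.975 m from the base axis. Payload 17.4 kg.
Tool frame: the origin (TCP) lies at the centre of the arm's flange, where the gripper is bolted on; the fingertips stand 173 mm ahead of it and the grasp point (between the pads) lies 155 mm ahead of it; z points along the fingers, y is the line along which they close (so a half turn about z gives the same grasp; the last joint's range is limited). The gripper opens to 85 mm and grips with 20 to 120 N. Pads are 22 mm wide; open, the fingers measure 114 mm over their backs; the gripper's body (76 mm by 85 mm) begins 54 mm behind the grasp point. The pads swing forward as they close: fully open they stand 13 mm farther back than shut.
Start: joints at [73.98, 6.646, 82.598, -0, 90.757, -2.166], TCP at [0.162, 0.655, 0.405] pointing down, gripper open.
Joint ranges: [-162.19, 162.19], [-47.58, 125.68], [4.15, 143.07], [-65.23, 245.23], [0.69, 171.88], [-170.13, 170.13]. Speed limits (degrees/s): [108.29, 108.29, 127.2, 180, 180, 180].

INTERFACE

Orientations are given as a 3x3 rotation matrix whose columns are the frame's x, y, z axes.
In Python, from cell import monitor, cams, arm gives the robot as it stands. The module is installed in compiled form; this text tells all that it offers.
- The arm moves only by the tool move_arm, never from a script. Its argument "moves" is a list of rows, each a list of 5 numbers: the shift along the tool's x, y, z in cm, then the turn about the tool's z in degrees, then the opening, from 0 (shut) to 1 (fully open). A call has 1 to 20 rows; each row is the pose to reach, as a shift and turn from the pose commanded when the call began, along the tool's axes at that moment; what a row does not reach only later rows make up. A row lasts 1/8 s, in which the tool goes at most 62.5 mm and 10.7 degrees, less where a joint would pass 70% of its speed; a pose out of reach is approached as far as the arm can. A call with a gripper value outside its range is refused whole. The fingers move at their own pace and stop on an object; "newtons" is the grip in N (left out, the last holds). Time passes only in rows, so rows that repeat a pose let the fingers close. It gives the time, the measured TCP pose, the force, the opening and the grip force at its end, in the units of the state.
- monitor.get_obs(): the state, without advancing time (a new reading comes with each control period).
- cams.grab_frame(name): name is "side" or "top"; returns (picture, depth): 384x512x3 uint8, blue, green, red; 384x512 float32, m along the optical axis (not along the pixel's ray), 0 where there is no reading.
- cams.get_calibration(name): a dict with "fx", "fy", "cx", "cy" (pixels), "R" (3x3) and "t" (3): a world point X has camera coordinates R X + t. Camera axes: x right, y down, z forward; pixel columns grow to the right and rows downward; lengths in m; the calibration is good to about 2 mm. A picture is of the moment at which its call begins. get_calibration takes no time and is no camera call.
- arm.finish_job(): hands the job in; it is judged then, once.
The state is a dict: "t": time; "joint_pos": joint angles; "qd": joint speeds; "joint_efforts": joint torques, N m; "eef_pos": TCP position; "tcp_rot": TCP orientation; "wrist_force": force on the tool from outside, world axes, zero at the start; "torque": the same for the moment, N m; "grip_width": finger opening in m; "grasp_force": force on a finger pad.
Only numpy, scipy, OpenCV 4.12 (cv2) and the standard library are available. Lean on these libraries where they do the work, as an engineer would, in place of code of your own. Each camera call takes 0.05 s, during which the arm holds its last target. There are 200 camera calls.

TASK

Open the tight button jar one-handed: set the glass jar with the red screw cap upright into the square cup of the bench stand, right down on the cup's floor, so that the cup keeps it from turning. Then unscrew the cap (counter-clockwise seen from above) until its threads let go, lift it straight up, and finish while still holding it level and still, just above the open mouth, its lower edge about 2 cm clear of the glass rim; leave the jar seated in the cup and the spools, chalk and tape measure alone.

Things in the scene. Friction and masses are not known exactly. Their poses are not given: they have to be found in the camera images.
- jar_center (a point): Centre of the closed jar (square clear glass body with coloured buttons, round neck, red cap), half-way up its 84 mm: 42 mm above its flat underside, on its upright axis. Body 58 x 58 mm in plan, flat sides up to 51 mm above the underside, then a shoulder to the neck. x and y are square to the flat sides, z up. About 0.26 kg plus a 70 g cap, loose; it may be carried by its cap or its body.
- jar_mouth (a point): Centre of the glass rim at the top of the jar's round neck (44 mm across), 38 mm above jar_center and 80 mm above the underside; hidden in the cap while that is on. Three thread starts stand out 3 mm from the neck.
- cap_center (a point): Centre of the red cap, 58 mm across, 22 mm high (11 mm to its lower edge and to its top); z up its axis. Screwed tight it sits 31 mm above jar_center, 6 mm above the top of the shoulder. Three lugs inside hook under the jar's threads and a springy liner makes it tight: about 0.3 to 0.6 N m to start, so a loose jar turns with it. It cannot be pulled off.
- cap: The same red cap; origin at the centre of its lower edge, z up. From tight, turned counter-clockwise (seen from above) on the jar, it lets go of the threads after about 0.9 rad, lifts straight off between 1.0 and 1.5 rad, and is stopped by the next thread at about 1.7 rad. Turning raises it about 1 mm.
- jar: The same jar; origin at the centre of its underside, z up, x and y square to its flat sides. (Beside the work, a fixed white clothes hanger hangs over the table, 0.76 m above it and higher, in the upright plane y = 0.04 from x = 0.15 to 0.61: keep the arm's elbow off it, the work lies to the left.)
- stand_seat (a point): Centre of the floor of the square green cup on the heavy bench stand, which does not move (dark round foot 112 mm across, short column). The floor is 42 mm above the table; the well is 61 x 61 mm with straight walls 12 mm high, then flared lips guide the jar in; their top is 19 mm above the floor and about 82 mm square outside. x and y are square to the walls, z up.
- spool_green: bystander: green thread spool standing on the table, 34 mm across, 45 mm high; origin at the centre of its underside
- spool_navy: bystander: navy thread spool standing on the table, 44 mm across, 60 mm high; origin at the centre of its underside
- chalk: bystander: flat white tailor's chalk, 42 x 47 x 8 mm, lying on the table; origin at the centre of its underside
- tape_measure: bystander: rolled yellow tape measure, 53 mm across, 19 mm high, lying on the table; origin at the centre of its underside

How it is judged:
By the outcome, as a careful person would: the job done as asked, in the order asked, and still so for the second after the job is handed in, while the arm keeps its last pose, push and grip.
It also fails if it takes over 35 s, if anything falls off the work surface, if the arm or the gripper's body presses on something with over 40 N, if the wrist force passes 120 N, or if a joint passes its speed limit or range.

## Working session

There is one attempt and no reset: what is moved stays moved. The work goes in short steps, Python scripts to look and compute and a tool call to move; the robot and the scene stay as the last step left them, time stands still between calls to the robot, and variables do not carry over. Pictures are saved under pics/ and viewed, at most 10 in all, crops included, and the job is handed in when it is done.

Besides the shell and the picture viewer there is one more tool, called as name(argument=value, ...), one argument or row to a line, values as JSON. move_arm: Moves the arm, as the interface text tells. Its arguments: {"type":"object","properties":{"moves":{"type":"array","items":{"type":"array","items":{"type":"number"}}},"newtons":{"type":"number"}},"required":["moves"]}

```bash
mkdir -p pics; cat > h.py <<'E'
import numpy as np, cv2
from cell import monitor, cams, arm
def grab(n):
    p,d=cams.grab_frame(n); c=cams.get_calibration(n); return p,d,c
def pts(d,c):
    v,u=np.mgrid[:d.shape[0],:d.shape[1]]
    P=np.stack([(u-c['cx'])/c['fx']*d,(v-c['cy'])/c['fy']*d,d],-1)
    return (P-np.array(c['t']))@np.array(c['R'])
def ray(c,u,v,z):
    R=np.array(c['R']);t=np.array(c['t']);o=-R.T@t
    r=R.T@np.array([(u-c['cx'])/c['fx'],(v-c['cy'])/c['fy'],1]); return o+r*(z-o[2])/r[2]
def proj(c,X):
    q=np.array(c['R'])@np.array(X)+np.array(c['t']); return q[0]/q[2]*c['fx']+c['cx'],q[1]/q[2]*c['fy']+c['cy']
E
python3 - <<'E'
from h import *
o=monitor.get_obs(); print({k:np.round(v,3).tolist() for k,v in o.items()})
for n in('side','top'):
    p,d,c=grab(n); cv2.imwrite(f'pics/{n}0.png',p); np.savez(f'{n}0.npz',p=p,d=d); R=np.array(c['R']); print(n,-R.T@np.array(c['t']),R.round(2).tolist(),c['fx'])
E
```

```text
{'t': 0.0, 'joint_pos': [73.982, 6.675, 82.635, 0.001, 90.757, -2.164], 'qd': [0.011, -0.037, 0.095, 0.073, 0.045, 0.021], 'joint_efforts': [0.0, -73.199, -63.248, -0.0, 0.007, 0.0], 'eef_pos': [0.162, 0.655, 0.404], 'tcp_rot': [[-0.971, 0.239, -0.0], [0.239, 0.971, -0.001], [0.0, -0.001, -1.0]], 'wrist_force': [0.118, 0.217, 0.441], 'torque': [0.048, -0.036, -0.015], 'grasp_force': 0.0, 'grip_width': 0.086}
side [ 0.26730072 -0.58158019  0.58340561] [[0.93, -0.37, -0.01], [-0.21, -0.5, -0.84], [0.31, 0.78, -0.54]] 397.27801366658963
top [0.52125055 0.18484314 0.95870075] [[0.03, -1.0, 0.02], [-1.0, -0.03, -0.07], [0.07, -0.02, -1.0]] 434.56066259938524
```

View pics/side0.png

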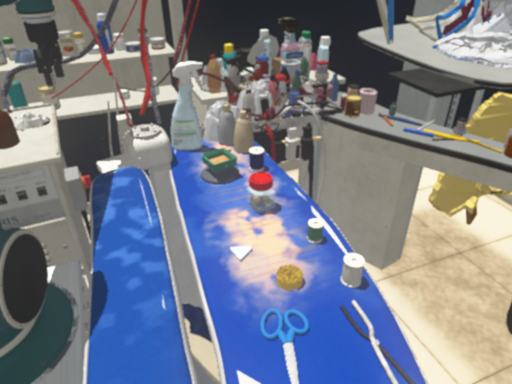

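View pics/top0.png

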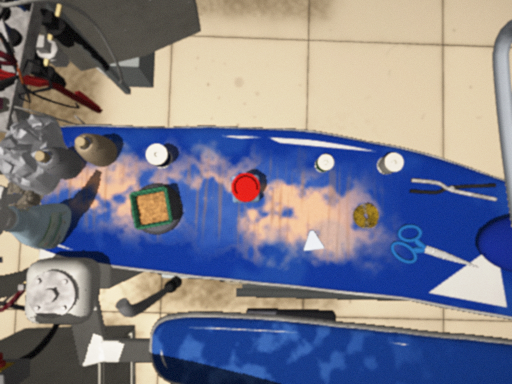

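The side view shows the red cap at about (261,180), the green cup at (219,160) and the navy spool at (257,158). The top view shows the cap at (245,187), the cup at (153,207) turned slightly, and the navy spool at (158,155).

```bash
python3 - <<'E'
from h import *
T=np.load('top0.npz');S=np.load('side0.npz')
r=lambda im,x,y,w,h:cv2.resize(im[y:y+h,x:x+w],(400,300),interpolation=cv2.INTER_CUBIC)
a=np.vstack([np.hstack([r(T['p'],209,160,72,54),r(T['p'],117,180,72,54)]),np.hstack([r(S['p'],225,165,72,54),r(S['p'],183,135,72,54)])])
cv2.imwrite('pics/crop0.png',a)
for n,D in(('top',T),('side',S)):
    c=cams.get_calibration(n); P=pts(D['d'],c); h=cv2.cvtColor(D['p'],cv2.COLOR_BGR2HSV)
    H,s,v=cv2.split(h)
    box=np.zeros(H.shape,bool); box[120:260,100:300]=1
    red=((H<8)|(H>172))&(s>150)&(v>90)&box
    gr=(H>45)&(H<90)&(s>90)&(v>30)&box
    for nm,m in(('red',red),('green',gr)):
        k,l,st,ce=cv2.connectedComponentsWithStats(m.astype(np.uint8)); 
        for i in np.argsort(-st[1:,4])[:2]+1:
            q=P[(l==i)&(D['d']>0)]; print(n,nm,st[i],ce[i].round(1),'z pct',np.percentile(q[:,2],[2,50,98]).round(4))
            top=q[q[:,2]>np.percentile(q[:,2],98)-.006]; print('  med top xy',top.mean(0).round(4),'min/max',top.min(0).round(3),top.max(0).round(3))
            ct=max(cv2.findContours((l==i).astype(np.uint8),0,2)[0],key=cv2.contourArea); print('  minAreaRect',cv2.minAreaRect(ct))
E
```

```text
top red [232 173  28  29 646] [245.5 186.8] z pct [0.0735 0.0843 0.0879]
  med top xy [0.5917 0.1912 0.0846] min/max [0.565 0.163 0.082] [0.62  0.218 0.09 ]
  minAreaRect ((245.5, 187.0), (28.0, 27.0), 90.0)
top green [130 186  43  43 472] [149.4 206.9] z pct [0.0383 0.0597 0.0643]
  med top xy [0.5459 0.3828 0.061 ] min/max [0.503 0.342 0.058] [0.59  0.427 0.065]
  minAreaRect ((150.93080139160156, 207.3402099609375), (37.580631256103516, 38.56263732910156), 79.11447143554688)
side red [250 172  22  17 273] [260.  179.3] z pct [0.0695 0.0833 0.0851]
  med top xy [0.5889 0.1877 0.0833] min/max [0.561 0.16  0.079] [0.617 0.217 0.086]
  minAreaRect ((260.5, 180.0), (16.0, 21.0), 90.0)
side red [266 128   5   3   8] [268.  128.9] z pct [-0.0325 -0.0319 -0.0275]
  med top xy [ 0.8284  0.6866 -0.0308] min/max [ 0.826  0.678 -0.033] [ 0.833  0.699 -0.027]
  minAreaRect ((268.0000305175781, 129.00001525878906), (4.242640495300293, 1.4142134189605713), 45.0)
side green [202 150  33  15 104] [217.2 154.8] z pct [0.0501 0.0568 0.0607]
  med top xy [0.5404 0.3999 0.0577] min/max [0.499 0.351 0.055] [0.583 0.424 0.062]
  minAreaRect ((217.94598388671875, 156.26226806640625), (12.011861801147461, 30.982627868652344), 77.19573211669922)
```

View pics/crop0.png

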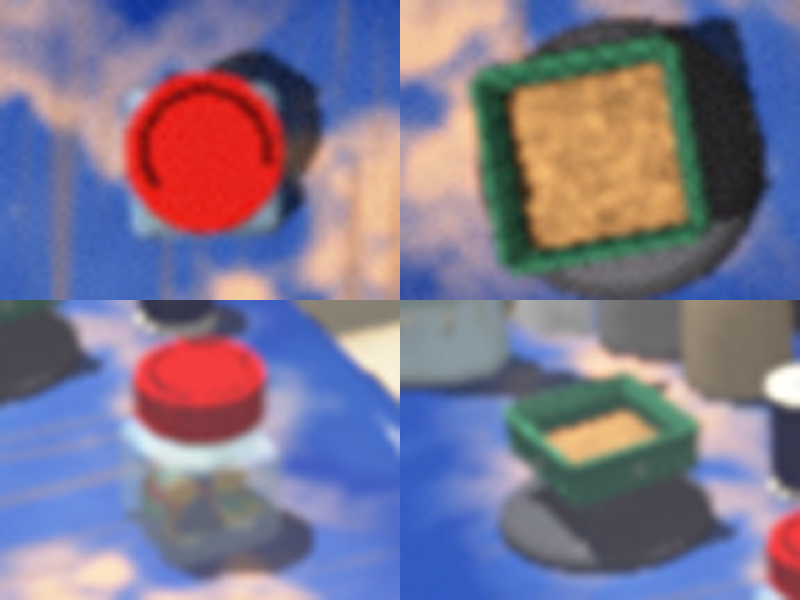

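The crop shows the jar's corners almost square to the image. They sit at about (130,88), (134,237) and (281,236) in the top-left tile. The cup is turned by about 10°, and both views put the cap top near z = 0.084 and the cup lip near 0.061. Next I'll measure exact centres and yaws.

```bash
python3 - <<'E'
from h import *
def ang(Q):
    e=np.diff(np.vstack([Q,Q[:1]]),axis=0)[:,:2]; a=np.degrees(np.arctan2(e[:,1],e[:,0]))
    return Q.mean(0).round(4),np.linalg.norm(e,axis=1).round(4),((a+45)%90-45).round(2)
T=np.load('top0.npz');c=cams.get_calibration('top')
H,s,v=cv2.split(cv2.cvtColor(T['p'],cv2.COLOR_BGR2HSV)); P=pts(T['d'],c)
tan=np.zeros(H.shape,np.uint8); tan[190:228,132:176]=((H>5)&(H<25)&(s>60)&(v>90))[190:228,132:176]
k,l,st,_=cv2.connectedComponentsWithStats(tan); i=1+np.argmax(st[1:,4]); m=(l==i).astype(np.uint8)
print('tan',st[i],'floor z',np.median(P[m>0][:,2]))
R=cv2.boxPoints(cv2.minAreaRect(max(cv2.findContours(m,0,1)[0],key=len)))
print('floor',*ang(np.array([ray(c,*q,.042) for q in R])))
g=np.zeros_like(tan); g[180:232,125:178]=((H>50)&(H<90)&(s>80)&(v>30))[180:232,125:178]
k,l,st,_=cv2.connectedComponentsWithStats(g|tan); i=1+np.argmax(st[1:,4]); m=(l==i).astype(np.uint8)
R=cv2.boxPoints(cv2.minAreaRect(max(cv2.findContours(m,0,1)[0],key=len)))
print('rim',*ang(np.array([ray(c,*q,.061) for q in R])))
o=(207,154)
C=lambda t:np.array([ray(c,209+x/5.5556-.4,160+y/5.5556-.4,.05) for x,y in t])
print('jar hand corners',*ang(C([(130,88),(134,237),(281,236)])))
# cap
red=(((H<8)|(H>172))&(s>150)&(v>60)).astype(np.uint8); red[:,:220]=0;red[:,270:]=0;red[:160]=0;red[215:]=0
ct=max(cv2.findContours(red,0,1)[0],key=len); e=cv2.fitEllipse(ct); print(e, ray(c,*e[0],.084))
for n in('side',):
    S=np.load('side0.npz');c2=cams.get_calibration(n)
    print('cap top->side px',proj(c2,ray(c,*e[0],.084)),'stand',proj(c2,[.545,.385,.061]))
np.set_printoptions(linewidth=250)
print(s[168:206,228:264][:, :]) 
E
```

```text
tan [137 191  32  34 829] floor z 0.041971864357936546
floor [0.5454 0.3865 0.042 ] [0.0598 0.0629 0.0595 0.0628] [12.36 12.93 12.23 13.17]
rim [0.5462 0.3844 0.061 ] [0.0792 0.079  0.0788 0.0788] [12.06 12.58 11.89 12.91]
jar hand corners [0.5806 0.1996 0.05  ] [0.0564 0.0553 0.0799] [  3.31   2.   -42.87]
((245.49789428710938, 186.8490447998047), (27.439138412475586, 28.214262008666992), 15.266927719116211) [0.59158349 0.19097599 0.084     ]
cap top->side px (np.float64(261.1227217470317), np.float64(177.30457026818178)) stand (np.float64(219.33781481007443), np.float64(155.35345831018606))
[[ 77  78  79 ... 169 164 160]
 [ 59  59  62 ... 172 161 156]
 [ 41  44  40 ... 168 161 156]
 ...
 [165 171 166 ... 175 156 122]
 [167 171 168 ... 161 135  88]
 [164 165 164 ... 142 109  62]]
```

move_arm(
  moves=[
    [-5,-3.3,1,5,1],
    [-10,-6.6,2,10,1],
    [-15,-10,3,15,1],
    [-20,-13.2,4,20,1],
    [-25,-16.5,5,25,1],
    [-30,-20,6,30,1],
    [-35,-23,7,35,1],
    [-40,-26.4,8,40,1],
    [-45,-29.7,9,45,1],
    [-50,-33,10,50,1],
    [-52.8,-34.8,10.4,50,1],
    [-52.8,-34.8,10.4,50,1],
    [-52.8,-34.8,10.4,50,1],
  ],
)

```text
t: 1.72
eef_pos: [0.5907, 0.1913, 0.3005]
tcp_rot: [[-0.441, 0.898, -0.001], [0.898, 0.441, 0.0], [0.0, -0.0, -1.0]]
wrist_force: [0.3, 0.0, 0.3]
grip_width: 0.0855
grasp_force: 0.0
```

```bash
cat > s.py <<'E'
import sys
from h import *
o=monitor.get_obs(); R=np.array(o['tcp_rot']);p=np.array(o['eef_pos'])
print('t',o['t'],'p',p.round(4),'q',np.round(o['joint_pos'],1),'yaw_y',np.degrees(np.arctan2(R[1,1],R[0,1])).round(2),'z',R[:,2].round(4),'F',np.round(o['wrist_force'],1),'M',np.round(o['torque'],2),'w',o['grip_width'],'g',o['grasp_force'])
if len(sys.argv)>3: print('tool cm',(R.T@(np.array([float(a) for a in sys.argv[1:4]])-p)*100).round(2))
E
python3 s.py .5915 .191 .226
```

```text
t 1.725 p [0.5907 0.1913 0.3005] q [ 15.6   2.7  96.6   0.   80.8 -10.6] yaw_y 26.15 z [-6.e-04  1.e-04 -1.e+00] F [0.3 0.  0.3] M [ 0.06 -0.04 -0.03] w 0.08552127183347893 g 0.0
tool cm [-0.07  0.06  7.45]
```

move_arm(
  moves=[
    [0,0,2,0,1],
    [-0.1,0.1,4,0,1],
    [-0.1,0.1,6,0,1],
    [-0.1,0.1,7,0,1],
    [-0.1,0.1,7.4,0,1],
    [-0.1,0.1,7.4,0,0.7],
    [-0.1,0.1,7.4,0,0.5],
    [-0.1,0.1,7.4,0,0.3],
    [-0.1,0.1,7.4,0,0.3],
    [-0.1,0.1,7.4,0,0.3],
  ],
  newtons=60,
)

```text
t: 2.98
eef_pos: [0.5924, 0.1906, 0.2278]
tcp_rot: [[-0.441, 0.898, 0.001], [0.898, 0.441, 0.0], [-0.0, 0.001, -1.0]]
wrist_force: [-3.1, -0.2, 6.0]
grip_width: 0.0573
grasp_force: 63.1
```

```bash
python3 s.py; python3 - <<'E'
from h import *
a=[]
for n,(x,y) in(('top',(209,160)),('side',(225,150))):
    p,d,c=grab(n); a.append(cv2.resize(p[y-20:y+70,x-20:x+100],(400,300),interpolation=cv2.INTER_CUBIC))
cv2.imwrite('pics/grip.png',np.hstack(a))
E
```

```text
t 2.975 p [0.5924 0.1906 0.2278] q [ 15.5   6.1 100.1   0.   73.8 -10.7] yaw_y 26.14 z [ 1.1e-03  4.0e-04 -1.0e+00] F [-3.1 -0.2  6. ] M [-0.06  0.47  0.01] w 0.05727134128655151 g 63.14158691908233
```

View pics/grip.png

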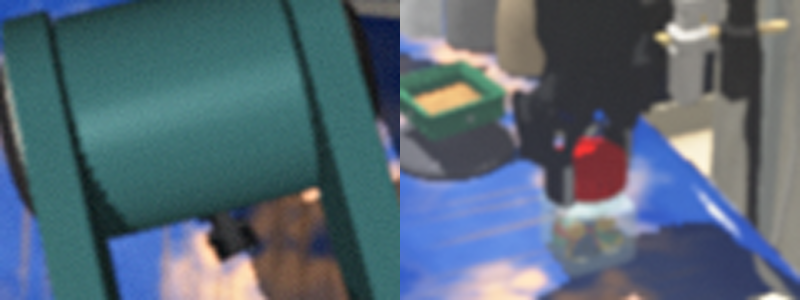

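The top view is blocked by the arm. The side view shows the red cap between the fingers at about (600,170) and the jar upright. I'll lift, carry the jar over the cup and turn it to match.

move_arm(
  moves=[
    [0,0,-1,0,0.3],
    [0,0,-3,0,0.3],
    [0,0,-6,0,0.3],
    [0,0,-9,0,0.3],
    [1.5,0.3,-10,-1,0.3],
    [4,0.9,-10,-2,0.3],
    [7,1.6,-10,-4,0.3],
    [10,2.2,-10,-6,0.3],
    [13,2.9,-10,-8,0.3],
    [16,3.6,-10,-9,0.3],
    [18,4,-10,-9.8,0.3],
    [19.2,4.3,-10,-9.8,0.3],
    [19.6,4.4,-10,-9.8,0.3],
    [19.6,4.4,-10,-9.8,0.3],
    [19.6,4.4,-10,-9.8,0.3],
  ],
)

```text
t: 4.95
eef_pos: [0.5457, 0.3853, 0.3268]
tcp_rot: [[-0.586, 0.81, 0.0], [0.81, 0.586, -0.0], [-0.0, -0.0, -1.0]]
wrist_force: [0.1, -0.1, -2.7]
grip_width: 0.057
grasp_force: 64.5
```

```bash
python3 s.py .5458 .3855 .2698; python3 - <<'E'
from h import *
a=[]
for n,(x,y) in(('top',(103,162)),('side',(170,100))):
    p,d,c=grab(n); a.append(cv2.resize(p[y:y+75,x:x+100],(400,300),interpolation=cv2.INTER_CUBIC))
    np.savez(n+'1.npz',p=p,d=d)
cv2.imwrite('pics/over.png',np.hstack(a))
E
```

```text
t 4.95 p [0.5457 0.3853 0.3268] q [33.   7.5 88.9 -0.  83.6 -2.9] yaw_y 35.9 z [ 1.e-04 -1.e-04 -1.e+00] F [ 0.1 -0.1 -2.7] M [-0.01 -0.01 -0.07] w 0.056996922792018234 g 64.54785272246227
tool cm [0.01 0.02 5.7 ]
```

View pics/over.png

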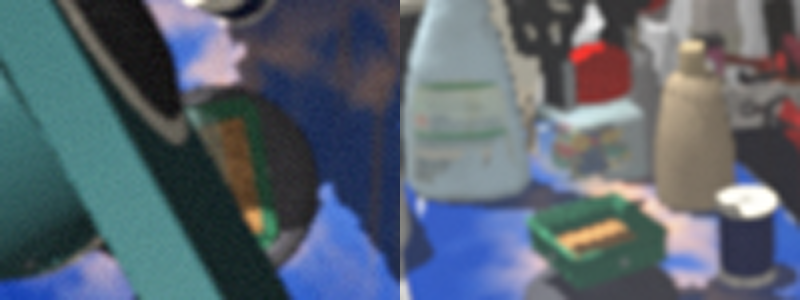

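The side view shows the jar hanging level above the cup, with the cap at (600,75) and the cup at (600,235). The navy spool is well clear. I'll lower it slowly and watch the force.

move_arm(
  moves=[
    [0,0,1.5,0,0.3],
    [0,0,3,0,0.3],
    [0,0,3.6,0,0.3],
    [0,0,4,0,0.3],
    [0,0,4.3,0,0.3],
    [0,0,4.6,0,0.3],
    [0,0,4.6,0,0.3],
  ],
)

```text
t: 5.92
eef_pos: [0.5454, 0.3859, 0.2807]
tcp_rot: [[-0.587, 0.81, 0.0], [0.81, 0.587, -0.0], [-0.0, 0.0, -1.0]]
wrist_force: [0.8, -0.3, -3.9]
grip_width: 0.0571
grasp_force: 64.8
```

move_arm(
  moves=[
    [0,0,0.2,0,0.3],
    [0,0,0.4,0,0.3],
    [0,0,0.6,0,0.3],
    [0,0,0.8,0,0.3],
    [0,0,0.8,0,0.3],
  ],
)

```text
t: 6.55
eef_pos: [0.5454, 0.3859, 0.2725]
tcp_rot: [[-0.587, 0.81, -0.0], [0.81, 0.587, -0.0], [0.0, -0.0, -1.0]]
wrist_force: [-0.6, -1.7, -3.5]
grip_width: 0.0572
grasp_force: 64.8
```

move_arm(
  moves=[
    [0,0,0.1,0,0.3],
    [0,0,0.2,0,0.3],
    [0,0,0.3,0,0.3],
    [0,0,0.4,0,0.3],
    [0,0,0.4,0,0.3],
  ],
)

```text
t: 7.18
eef_pos: [0.5455, 0.3859, 0.2699]
tcp_rot: [[-0.587, 0.81, 0.001], [0.81, 0.587, 0.0], [-0.0, 0.001, -1.0]]
wrist_force: [-3.1, -5.7, 8.3]
grip_width: 0.0573
grasp_force: 65.8
```

```bash
python3 s.py
```

```text
t 7.175 p [0.5455 0.3859 0.2699] q [33.1  9.6 92.1 -0.  78.3 -2.9] yaw_y 35.94 z [ 9.e-04  3.e-04 -1.e+00] F [-3.1 -5.7  8.3] M [-0.77  0.51 -0.04] w 0.057331838808268504 g 65.75118032866158
```

Seated: the TCP is 42 mm above its height at the grasp, with contact force up. Now I'll unscrew counter-clockwise, which is negative about tool z.

move_arm(
  moves=[
    [0,0,0,0,0.3],
    [0,0,0,-3,0.3],
    [0,0,0,-7,0.3],
    [0,0,0,-11,0.3],
    [0,0,-0.02,-15,0.3],
    [0,0,-0.03,-20,0.3],
    [0,0,-0.03,-20,0.3],
  ],
  newtons=90,
)

```text
t: 8.05
eef_pos: [0.5456, 0.3861, 0.2701]
tcp_rot: [[-0.829, 0.56, 0.001], [0.56, 0.829, 0.001], [-0.001, 0.002, -1.0]]
wrist_force: [-0.1, -1.3, 6.4]
grip_width: 0.0567
grasp_force: 94.3
```

```bash
python3 s.py
```

```text
t 8.05 p [0.5456 0.3861 0.2701] q [ 33.1   9.6  92.    0.   78.3 -22.9] yaw_y 55.96 z [ 0.0014  0.0011 -1.    ] F [-0.1 -1.3  6.4] M [-0.14  0.03  0.09] w 0.05668838920578322 g 94.29886213503778
```

move_arm(
  moves=[
    [0,0,0,-6,0.3],
    [0,0,-0.02,-12,0.3],
    [0,0,-0.03,-18,0.3],
    [0,0,-0.04,-24,0.3],
    [0,0,-0.05,-30,0.3],
    [0,0,-0.05,-36,0.3],
    [0,0,-0.05,-42,0.3],
    [0,0,-0.05,-48,0.3],
    [0,0,-0.05,-53,0.3],
    [0,0,-0.05,-53,0.3],
  ],
)

```text
t: 9.3
eef_pos: [0.5455, 0.3861, 0.2701]
tcp_rot: [[-0.946, -0.323, 0.001], [-0.323, 0.946, 0.001], [-0.001, 0.0, -1.0]]
wrist_force: [-1.0, 0.2, 5.5]
grip_width: 0.0562
grasp_force: 94.4
```

```bash
python3 s.py; python3 - <<'E'
from h import *
p,d,c=grab('side'); np.savez('side2.npz',p=p,d=d); cv2.imwrite('pics/turned.png',cv2.resize(p[110:185,170:270],(800,600),interpolation=cv2.INTER_CUBIC))
E
```

```text
t 9.3 p [0.5455 0.3861 0.2701] q [ 33.1   9.6  92.    0.   78.3 -75.8] yaw_y 108.86 z [ 9.e-04  8.e-04 -1.e+00] F [-1.   0.2  5.5] M [ 0.   -0.01  0.03] w 0.05615582561302453 g 94.42220413126051
```

View pics/turned.png

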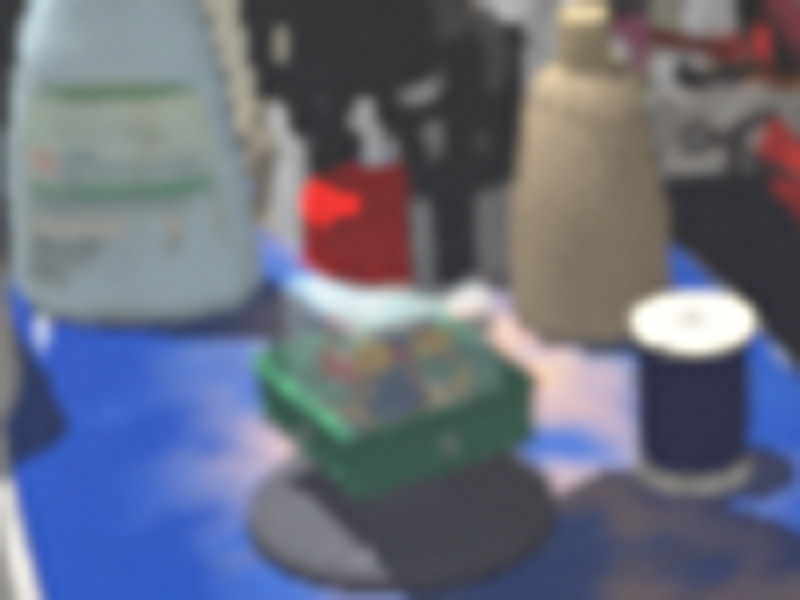

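The side view shows the jar fully down in the green cup, with the cap held above it at about (355,220). I'll lift a few millimetres as a test and check whether the weight is cap only.

move_arm(
  moves=[
    [0,0,-0.2,0,0.3],
    [0,0,-0.4,0,0.3],
    [0,0,-0.6,0,0.3],
    [0,0,-0.6,0,0.3],
    [0,0,-0.6,0,0.3],
  ],
)

```text
t: 9.98
eef_pos: [0.5454, 0.3859, 0.2754]
tcp_rot: [[-0.946, -0.325, -0.0], [-0.325, 0.946, -0.0], [0.0, -0.0, -1.0]]
wrist_force: [0.1, 0.0, -0.9]
grip_width: 0.0558
grasp_force: 95.3
```

```bash
python3 s.py
```

```text
t 9.975 p [0.5454 0.3859 0.2754] q [ 33.1   9.3  91.8   0.   78.9 -75.8] yaw_y 108.94 z [-1.e-04 -0.e+00 -1.e+00] F [ 0.1  0.  -0.9] M [ 0.02 -0.05 -0.04] w 0.05579922210540428 g 95.29567597433925
```

The force is now only the cap's weight (-0.9 N), so the cap is free. I'll lift it the rest of the way to TCP z of about 0.308, which leaves 2 cm above the rim.

move_arm(
  moves=[
    [0,0,-0.4,0,0.3],
    [0,0,-1,0,0.3],
    [0,0,-1.6,0,0.3],
    [0,0,-2.2,0,0.3],
    [0,0,-2.8,0,0.3],
    [0,0,-3.1,0,0.3],
    [0,0,-3.2,0,0.3],
    [0,0,-3.2,0,0.3],
    [0,0,-3.2,0,0.3],
  ],
  newtons=60,
)

```text
t: 11.1
eef_pos: [0.5454, 0.3859, 0.3073]
tcp_rot: [[-0.946, -0.325, -0.0], [-0.325, 0.946, -0.0], [0.0, -0.0, -1.0]]
wrist_force: [0.4, -0.0, -1.3]
grip_width: 0.0564
grasp_force: 95.3
```

```bash
python3 s.py; python3 - <<'E'
from h import *
p,d,c=grab('side'); np.savez('side3.npz',p=p,d=d); cv2.imwrite('pics/lifted.png',cv2.resize(p[110:185,170:270],(800,600),interpolation=cv2.INTER_CUBIC))
P=pts(d,c);H,s,v=cv2.split(cv2.cvtColor(p,cv2.COLOR_BGR2HSV))
m=(((H<8)|(H>172))&(s>150)&(v>60)&(d>0)); m[:,:200]=0;m[:,226:]=0;m[:110]=0;m[150:]=0
q=P[m];print(len(q),np.percentile(q,[2,50,98],axis=0).round(4))
for n,X in(('rim',[.5455,.386,.122]),('cap lower',[.5455,.386,.142]),('cap top',[.5455,.386,.164])):
    u,w=proj(c,X);print(n,((u-170)*8,(w-110)*8))
E
```

```text
t 11.1 p [0.5454 0.3859 0.3073] q [ 33.1   8.2  90.   -0.   81.8 -75.9] yaw_y 108.95 z [-3.e-04 -2.e-04 -1.e+00] F [ 0.4 -0.  -1.3] M [-0.01 -0.02  0.02] w 0.05642014215513859 g 95.28235863894224
134 [[0.5165 0.3557 0.1485]
 [0.5305 0.3721 0.162 ]
 [0.5488 0.4062 0.1641]]
rim (np.float64(384.55520370299337), np.float64(203.50337258043487))
cap lower (np.float64(380.92920567804526), np.float64(149.65000859882525))
cap top (np.float64(376.85586491766503), np.float64(89.15270521349555))
```

View pics/lifted.png

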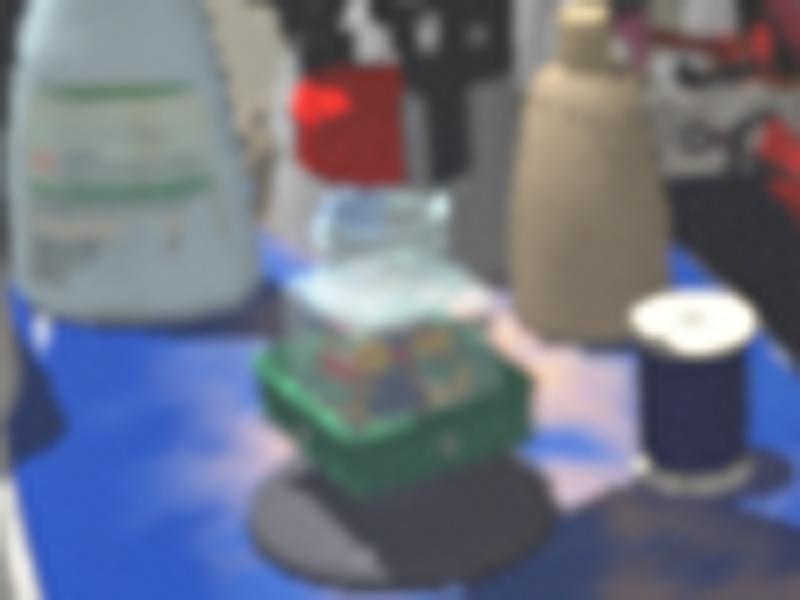

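The side view shows the open neck at about (385,220), the jar still down in the cup, and the cap level above it at (350,125). The cap top measures 0.164, so its lower edge is at 0.142, about 20 mm above the rim at 0.122. Handing in.

```bash
python3 -c "
from cell import arm; print(arm.finish_job())"
```

```text
the job is handed in; nothing more can be done
None
```

I handed the job in after about 11 s of the 35 s allowed: the jar is seated in the cup, and the unscrewed cap is held level and still about 2 cm above the open rim; the spools, chalk and tape measure were not part of any move.

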